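# Gauge a tuning shaft on a go / no-go gap gauge

### The job

Check the tuning shaft in the gap gauge on the radio bench: take it by its black hub out of the square wooden stand and, with its stem hanging down between the jaws, push it from the gauge's open front end right through the go gap between the two round pins, then straight on against the no-go gap between the two square jaws, which must stop it: hold it there, centred, for a second with a push of about 10 N, and never push harder than 15 N. Then stand the shaft upright, fully home, in the hole of the long aluminium rack and let go of it. Leave the keys, the spare knob and the screwdriver where they are.

Things in the scene. Friction and masses are not known exactly. Their poses are not given: they have to be found in the camera images.
- shaft: Loose tuning shaft, 60 to 110 g: an upright aluminium stem, 14 mm diameter, 50 mm long, chamfered foot, with a black hub block on top, 30 mm (x) by 20 mm (y) by 28 mm high; 78 mm tall in all. Origin at the centre of the stem's foot, z up. Grip the hub across its 20 mm (y); its centre is 64 mm above the foot. Starts in the wooden stand, foot 5 mm above the table.
- shaft_mid (a point): Centre of the shaft, on its axis, 39 mm above its foot (in the stem, 25 mm below the hub's centre); axes as the shaft.
- shaft_foot (a point): Centre of the underside of the shaft's stem; axes as the shaft.
- gauge: Steel gap gauge fixed to the table. Origin on the table midway between the round go pins; x runs along the gauge from its open front end to its closed rear (away from the robot, within 30 degrees), z up. Two rails 12 mm high, 28 mm apart inside, from x = -25 to 114 mm, bare table between them; crossbar 20 mm high at x = 102 to 114 mm.
- go_gap (a point): Centre of the go gap, 46 mm above the table, level with the tops of its pins: two upright round steel pins of 16 mm diameter at y = -15.8 and 15.8 mm, from the table up, leaving 15.6 mm. Axes as the gauge. The stem is through when its axis is 18 mm beyond. The foot must hang lower than 36 mm above the table.
- nogo_near (a point): Point 36 mm behind the go gap, 46 mm above the table. Two square steel jaws (20 by 20 mm, from 12 to 46 mm above the table, 10 mm gap centred on y = 0) are clamped with their front faces 0 to 26 mm behind this point; that setting is not measured. They stop the stem's axis rigidly 5 mm before their faces; find it by feel, the axis within 4 mm of y = 0.
- stand: Square wooden stand fixed to the table, 60 by 60 by 30 mm high, in whose central upright hole (17 mm diameter, floor 5 mm above the table) the shaft starts. Origin at the centre of its underside.
- rack: Long aluminium rack fixed to the table, 50 mm (x) by 110 mm (y) by 30 mm high, with one upright hole at its centre: 17 mm diameter, 25 mm deep, floor 5 mm above the table. Origin at the centre of its underside, below the hole. A shaft that is home has its foot 5 mm above the table.
- morse_key: Bystander: straight Morse key on a copper-faced board 110 by 85 mm, 39 mm high, origin under the board's centre.
- paddle_key: Bystander: paddle key, brass base 60 by 60 mm, 42 mm high, with two upright blades, origin under the base's centre.
- dial_knob: Bystander: spare round dial knob, 48 mm diameter, 22 mm high, origin under its centre.
- screwdriver: Bystander: screwdriver lying on the bench, handle towards its -x.
Not all that is in view belongs to the job. What is meant by the gauge is not purple or turquoise, and is the larger of those in its own colour.

How it is judged (in metres and radians):
On the way, in this order (a step that is already met when the one before it is completed fails the run):
1. the stem hangs in front of the go pins, at the gauge's open end (10 to 50 mm before the pins, within 10 mm of the centre line, foot below 36 mm) (x of shaft_foot in the frame of gauge between -0.05 and -0.01 m and y of shaft_foot in the frame of gauge between -0.01 and 0.01 m and z of shaft_foot in the frame of gauge below 0.036 m).
2. the stem is between the go pins (x of shaft_foot in the frame of gauge between -0.005 and 0.005 m and y of shaft_foot in the frame of gauge between -0.004 and 0.004 m and z of shaft_foot in the frame of gauge below 0.036 m).
3. the stem has come out behind the go pins (x of shaft_foot in the frame of gauge between 0.018 and 0.07 m and y of shaft_foot in the frame of gauge between -0.006 and 0.006 m and z of shaft_foot in the frame of gauge below 0.036 m).
4. the no-go jaws stop the stem: pushed against them with more than about 4 N (contact forces on both jaws together above 6 N) for half a second, within 4 mm of the centre line (x of shaft_foot in the frame of gauge between 0.026 and 0.062 m and contact force between shaft and gauge above 6 N and y of shaft_foot in the frame of gauge between -0.004 and 0.004 m and z of shaft_foot in the frame of gauge below 0.036 m), for 0.5 s.
At the end, for the whole second after the job is handed in: The shaft stands at rest and released in the hole of the aluminium rack: foot within 4 mm of the hole's centre and less than 8 mm above the table, upright within 0.12 rad (horizontal distance between shaft_foot and rack below 0.004 m and height (world z) of shaft_foot below 0.008 m and angle between shaft's own z axis and vertical below 0.12 rad and linear speed of shaft below 0.02 m/s); the robot touches nothing.
It fails at once if the shaft is pushed against the gauge with more than about 15 N (contact forces on the gauge together above 22 N) (contact force between shaft and gauge above 22 N).
It fails at once if the robot itself presses on the gauge with more than 10 N (contact force between any of the arm, the fingers and gauge above 10 N).
It fails at once if a key, the spare knob or the screwdriver is moved by more than 15 mm (distance of any of morse_key, paddle_key, dial_knob, screwdriver from where it was at the start of the episode above 0.015 m).
It also fails if it takes over 59 s, if anything falls off the work surface, if the arm or the gripper's body presses on something with over 40 N, if the wrist force passes 120 N, or if a joint passes its speed limit or range.

### The arm

A 6-joint arm with a two-finger parallel gripper is mounted at the origin on the work surface. World frame = base frame: x ahead of the robot, y to its left, z up, the work surface at z = 0. Lengths are in m, angles in degrees, forces in N, time in s.
With the tool pointing down it reaches from about 0.4 to 0.825 m from the base axis. Payload 7 kg.
Tool frame: the origin (TCP) lies at the very end of the fingers, on their centre line; the grasp point (between the pads) lies 19 mm behind it; x points along the fingers, z is the direction in which the jaws open and shut, and the axes are right-handed (so a half turn about x gives the same grasp; the last joint's range is limited). The gripper opens to 88 mm and grips with 3 to 60 N. Pads are 19 mm wide; open, the fingers measure 130 mm over their backs; the gripper's body (78 mm by 193 mm) begins 47 mm behind the grasp point.
Start: joints at [83.256, 20.546, 0.682, 0, -70.136, -16.507], TCP at [0.266, 0.62, 0.227] pointing down, gripper open.
Joint ranges: [-176.03, 176.03], [-82.01, 121.73], [-58.28, 71.71], [-173.87, 95.51], [-174.79, -0.11], [-173.66, 173.66]. Speed limits (degrees/s): [136.94, 136.94, 172.46, 180, 180, 180].

### API

Orientations are given as [roll, pitch, yaw] about the fixed x, y, z axes, in that order (R = Rz(yaw) Ry(pitch) Rx(roll)).
In Python, from plant import * gives the robot as it stands.
- The arm moves only by the tool arm_command, never from a script. Its argument "commands" is one flat list of numbers, 5 for each row, row after row: the shift along the tool's x, y, z in mm, then the turn about the tool's x in degrees, then the opening in per cent of the stroke, from 0 (shut) to 100 (fully open). A call has 1 to 5 rows; each row shifts and turns the pose as measured when the row begins, along the tool's axes as they then stand; what a row does not reach is not made up. A row lasts 1/8 s, in which the tool goes at most 62.5 mm and 10.7 degrees, less where a joint would pass 70% of its speed; a pose out of reach is approached as far as the arm can. A call is refused whole if a number of a shift passes 62.5 or a number of a turn 10.7, either way. A call with a gripper value outside its range is refused whole. The fingers move at their own pace and stop on an object; the grip force is fixed at half the most. Time passes only in rows, so rows that do not move let the fingers close. It gives the time, the measured TCP pose, the force and the opening at its end, in the units of the state.
- get_obs(): the state, without advancing time (a new reading comes with each control period).
- snapshot(name): name is "scene" or "top"; returns a dict with "frame" (400x640x3 uint8, blue, green, red), "fov_y" (degrees; the focal length in pixels is half the picture's height over the tangent of half this angle, whatever the lens; pixels are square), "cx", "cy" (the principal point, pixels), "world_to_cam" (4x4, takes a point from world to camera coordinates). Camera axes: x right, y up, looking along -z (the intrinsics and any distortion apply to the point x, -y, -z); pixel columns grow to the right and rows downward; lengths in m; the calibration is good to about 2 mm. A picture is of the moment at which its call begins. There is no depth.
- close_job(): hands the job in, once; it reports no verdict.
The state is a dict: "clock": time; "joint_pos": joint angles; "qvel": joint speeds; "tau": joint torques, N m; "tool_pos": TCP position; "orientation": TCP orientation; "force": force on the tool from outside, world axes, zero at the start; "moment": the same for the moment, N m; "opening": finger opening in m.
Only numpy, scipy, OpenCV 4.12 (cv2) and the standard library are available. Lean on these libraries where they do the work, as an engineer would, in place of code of your own. Each camera call takes 0.05 s, during which the arm holds its last target. There are 200 camera calls.

## Working session

There is one attempt and no reset: what is moved stays moved. The work goes in short steps, Python scripts to look and compute and a tool call to move; the robot and the scene stay as the last step left them, time stands still between calls to the robot, and variables do not carry over. Pictures are saved under pics/ and viewed, about 8 in all and at most 12, crops included, and the job is handed in when it is done.

Besides the shell and the picture viewer there is one more tool, called after "Request:" as name(argument=value, ...) on one line, values as JSON. arm_command: Moves the arm, as the interface text tells. Its arguments: {"type":"object","properties":{"commands":{"type":"array"}},"required":["commands"]}

```bash
mkdir -p pics; ls; python3 - <<'E'
from plant import *
import cv2,numpy as np
for n in("top","scene"):
    s=snapshot(n);cv2.imwrite(f"pics/{n}0.png",s["frame"]);print(n,s["fov_y"],s["cx"],s["cy"],np.round(s["world_to_cam"],4).tolist(),[k for k in s])
print(get_obs())
E
```

```text
pics
top 48.32052554615223 317.880856297486 189.5644457450092 [[-0.0195, -0.9998, 0.0053, 0.0306], [0.9988, -0.0192, 0.0443, -0.5073], [-0.0442, 0.0062, 0.999, -1.065], [0.0, 0.0, 0.0, 1.0]] ['frame', 'fov_y', 'cx', 'cy', 'world_to_cam']
scene 47.83721874242237 325.5830337685432 201.28026338508533 [[-0.0459, 0.9988, 0.0157, -0.0114], [-0.5831, -0.0395, 0.8114, 0.2339], [0.8111, 0.0281, 0.5843, -1.5534], [0.0, 0.0, 0.0, 1.0]] ['frame', 'fov_y', 'cx', 'cy', 'world_to_cam']
{'clock': 0.1, 'joint_pos': array([ 8.32557376e+01,  2.05878887e+01,  6.39785578e-01, -1.75061085e-02,
       -7.01348778e+01, -1.65068757e+01]), 'qvel': array([-0.0068448 , -0.12950231,  0.16131406,  0.07640301,  0.09247978,
        0.09775441]), 'tau': array([-1.14651382e-03, -5.84164560e+01,  2.93751097e+01,  7.01535836e+00,
        1.02176482e-02, -4.87190653e-05]), 'tool_pos': array([0.26631981, 0.61977901, 0.22571659]), 'orientation': array([   5.29030534,   89.91540228, -107.9667934 ]), 'force': array([-0.19565415,  0.84339451,  0.24989066]), 'moment': array([-0.02444507,  0.02635695,  0.04498742]), 'opening': 0.08734342808096203}
```

View pics/top0.png

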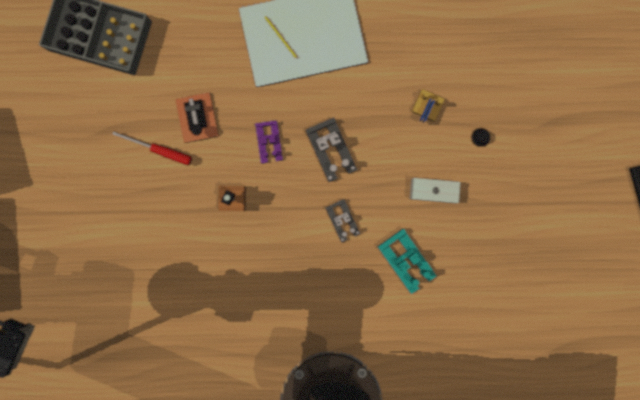

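View pics/scene0.png

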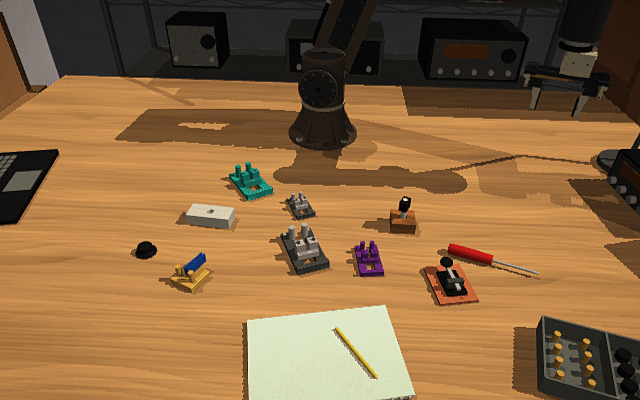

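Candidates for the gauge in the top view: purple (268,142), large grey (332,150), small grey (343,220) and turquoise (407,262). By the description it is the large grey one. The stand with the shaft is at (231,198) and the rack at (436,190). I'll check these in one close crop.

```bash
cat > h.py <<'E'
import numpy as np,cv2
from plant import *
def K(s):
    f=200/np.tan(np.radians(s["fov_y"]/2)); return np.array([[f,0,s["cx"]],[0,f,s["cy"]],[0,0,1]])
def proj(s,P):
    P=np.atleast_2d(P); W=s["world_to_cam"]; c=P@W[:3,:3].T+W[:3,3]
    f=K(s)[0,0]; return np.c_[s["cx"]-f*c[:,0]/c[:,2], s["cy"]+f*c[:,1]/c[:,2]]
def back(s,uv,z):
    uv=np.atleast_2d(uv).astype(float); W=s["world_to_cam"]; R,t=W[:3,:3],W[:3,3]; f=K(s)[0,0]
    d=np.c_[(uv[:,0]-s["cx"])/f,-(uv[:,1]-s["cy"])/f,-np.ones(len(uv))]@R; o=-R.T@t
    return o+d*((np.reshape(z,(-1,1))-o[2])/d[:,2:3])
def crop(s,x0,y0,w,h,k):
    im=cv2.resize(s["frame"][y0:y0+h,x0:x0+w],None,fx=k,fy=k,interpolation=cv2.INTER_CUBIC)
    for i in range(0,w,10):
        cv2.line(im,(i*k,0),(i*k,6 if (x0+i)%50 else 14),(0,255,255),1)
        if i%20==0: cv2.putText(im,str(x0+i),(i*k,24),0,.38,(0,255,255),1)
    for i in range(0,h,10):
        cv2.line(im,(0,i*k),(6,i*k),(0,255,255),1)
        if i%20==0: cv2.putText(im,str(y0+i),(8,i*k+4),0,.38,(0,255,255),1)
    return im
E
python3 - <<'E'
from h import *
t=snapshot("top");s=snapshot("scene")
a=crop(t,300,110,65,80,6) #390x480
b=crop(t,205,175,60,45,6) #360x270
c=crop(t,400,165,68,50,5) 
d=crop(s,270,215,65,65,4)
im=np.zeros((600,800,3),np.uint8)
for q,x,y in((a,0,0),(b,400,0),(c,400,280)): im[y:y+q.shape[0],x:x+q.shape[1]]=q[:600-y,:800-x]
cv2.imwrite("pics/c1.png",im)
im=np.zeros((600,800,3),np.uint8)
for q,x,y in((crop(s,270,215,65,65,6),0,0),(crop(s,375,185,55,60,6),400,0),(crop(s,175,190,70,50,4),400,380)): 
    q=q[:600-y,:800-x];im[y:y+q.shape[0],x:x+q.shape[1]]=q
cv2.imwrite("pics/c2.png",im)
E
```

```text
(no output)
```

View pics/c1.png

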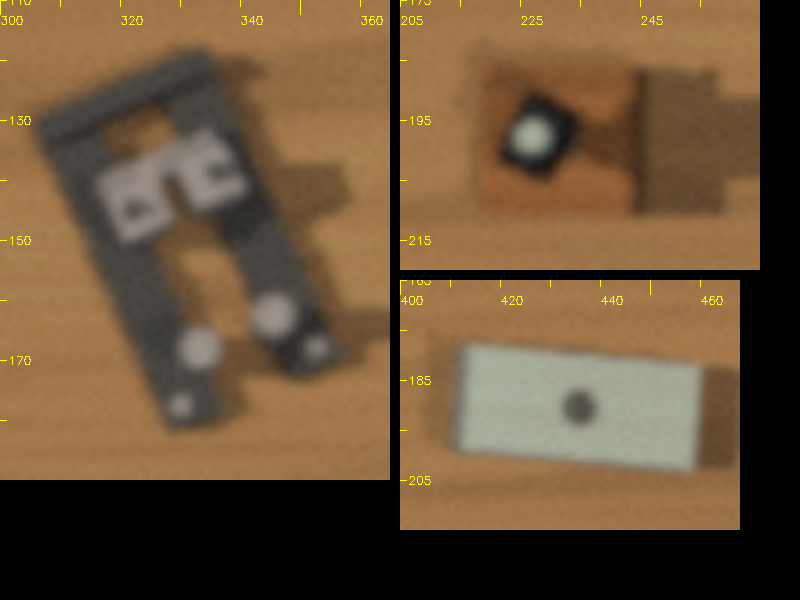

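View pics/c2.png

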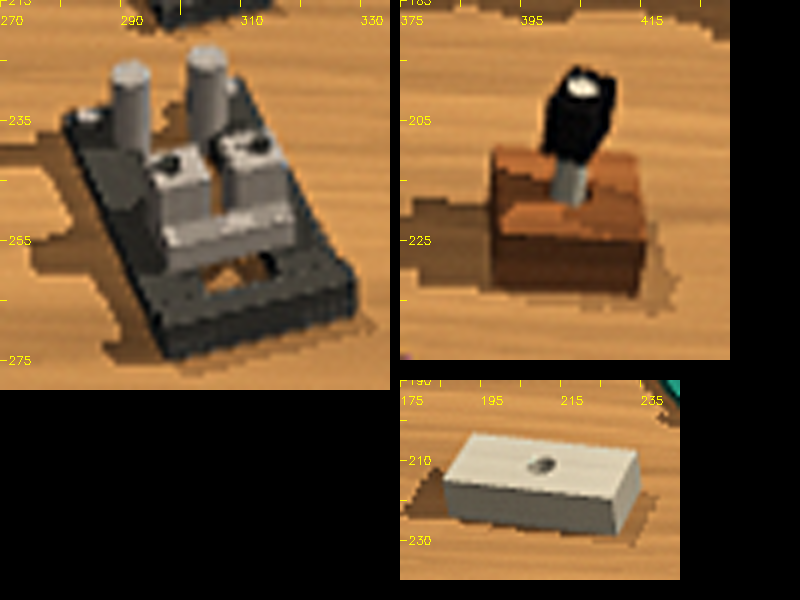

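The large grey gauge is confirmed: its pins are at top-view (332.8,167.6) and (345.1,162.3), and the jaws' front is about 47 mm behind the pins. The hub is at about (227.5,197.3) and the rack hole at (435.4,190.0).

```bash
python3 - <<'E'
from h import *
t=snapshot("top");s=snapshot("scene")
def tri(a,b):
    P=[]
    for q in(t,s):
        P.append(K(q)@np.diag([1,-1,-1])@q["world_to_cam"][:3])
    X=cv2.triangulatePoints(P[0],P[1],np.array(a,float).reshape(2,1),np.array(b,float).reshape(2,1)).ravel();return X[:3]/X[3]
for n,a,b,z in(("pinL",(332.75,167.6),(291.4,226.4),.046),("pinR",(345.1,162.25),(304.1,223.4),.046),("hub",(227.5,197.3),(405.1,199.1),.083),("hole",(435.4,190.),(209.9,210.85),.03)):
    # camera left/right may be mirrored: scene looks toward robot
    bs=b
    print(n,"top",back(t,a,z).round(4)[0],"scene",back(s,bs,z).round(4)[0],"tri",tri(a,bs).round(4))
print("swap", back(s,(304.1,223.4),.046).round(4), back(s,(291.4,226.4),.046).round(4))
g=t["frame"].astype(int)
m=((g[175:220,215:245].max(2)<75)).astype(np.uint8);
n,l,st,ce=cv2.connectedComponentsWithStats(m);print(st)
i=1+st[1:,4].argmax()
c=max(cv2.findContours((l==i).astype(np.uint8),0,2)[0],key=cv2.contourArea)
print(cv2.minAreaRect(c))
# rack rect
m=((g[165:215,400:470,0]>130)).astype(np.uint8)
c=max(cv2.findContours(m,0,2)[0],key=cv2.contourArea);print("rack",cv2.minAreaRect(c))
E
```

```text
pinL top [ 0.557  -0.0148  0.046 ] scene [ 0.5699 -0.044   0.046 ] tri [ 0.5594 -0.0304  0.0378]
pinR top [ 0.569 -0.044  0.046] scene [ 0.5566 -0.0151  0.046 ] tri [ 0.5676 -0.0285  0.0555]
hub top [0.4911 0.2247 0.083 ] scene [0.4921 0.2268 0.083 ] tri [0.4912 0.2259 0.0822]
hole top [ 0.5005 -0.2581  0.03  ] scene [ 0.5017 -0.2579  0.03  ] tri [ 0.5005 -0.2583  0.0292]
swap [[ 0.5566 -0.0151  0.046 ]] [[ 0.5699 -0.044   0.046 ]]
[[   0    0   30   45 1255]
 [   7   16   13   14   83]
 [  28   18    2   11   12]]
((13.500001907348633, 22.500001907348633), (11.180339813232422, 12.074766159057617), 26.56505012512207)
rack ((35.409942626953125, 25.035648345947266), (45.523860931396484, 20.1846981048584), 4.969740867614746)
```

```bash
cat >> h.py <<'E'
from scipy.spatial.transform import Rotation as Ro
def tool():
    o=get_obs(); R=Ro.from_euler("xyz",o["orientation"],degrees=True).as_matrix(); return o,R
def togo(p,yaw=None):
    "tool-frame mm and turn to put TCP at p, with tool z along +-yaw (deg)"
    o,R=tool(); d=R.T@(np.array(p)-o["tool_pos"])*1000
    zh=np.degrees(np.arctan2(R[1,2],R[0,2])); r=None
    if yaw is not None:
        r=-((yaw-zh+90)%180-90)   # turn about tool x (down) is opposite to world yaw
    print("t",round(o["clock"],2),"tcp",o["tool_pos"].round(4),"zhead",round(zh,1),"tilt",np.degrees(np.arccos(-R[2,0])).round(2),"open",round(o["opening"],4),"F",o["force"].round(1),"-> d",d.round(1),"turn",r)
    return R
E
python3 - <<'E'
from h import *
from scipy.optimize import minimize
t=snapshot("top");s=snapshot("scene")
U=6
def mk(q,x0,y0,w,h,th):
    g=cv2.resize(q["frame"][y0:y0+h,x0:x0+w],None,fx=U,fy=U,interpolation=cv2.INTER_CUBIC)
    m=(g.max(2)<th).astype(np.uint8)
    n,l,st,ce=cv2.connectedComponentsWithStats(m); 
    i=1+st[1:,4].argmax() ; m=(l==i).astype(np.uint8)
    m=cv2.morphologyEx(m,3,np.ones((3,3),np.uint8))
    c=cv2.convexHull(max(cv2.findContours(m,0,2)[0],key=cv2.contourArea))
    z=np.zeros_like(m);cv2.fillConvexPoly(z,c,1);print(st[i]/U,z.sum()/U/U);return z,x0,y0
M=[(t,*mk(t,217,185,20,25,70)),(s,*mk(s,392,190,22,24,60))]
cu=np.array([[a,b,c] for a in(-.015,.015) for b in(-.01,.01) for c in(.055,.083)])
def cost(p,ws=(1,1)):
    C=0;y=np.radians(p[2]);V=cu@np.array([[np.cos(y),np.sin(y),0],[-np.sin(y),np.cos(y),0],[0,0,1]])+[p[0]/1000,p[1]/1000,0]
    for w,(q,m,x0,y0) in zip(ws,M):
        uv=(proj(q,V)-[x0,y0]+.5)*U-.5
        z=np.zeros_like(m);cv2.fillConvexPoly(z,cv2.convexHull(uv.round().astype(np.int32)),1);C+=w*(z^m).sum()/U/U
    return C
for ws in((1,0),(1,1)):
  B=[]
  for yaw in range(-90,90,10):
    r=minimize(cost,[491,225.5,yaw],args=(ws,),method="Nelder-Mead",options=dict(initial_simplex=[[491,225,yaw],[494,226,yaw],[491,229,yaw],[490,224,yaw+12]]))
    B.append((r.fun,*r.x))
  print(np.round(sorted(B)[:4],1))
hp=np.array([.491,.2257,.05]);togo([.491,.2257,.12],59)
E
```

```text
[  5.           5.66666667  13.16666667  13.83333333 454.83333333] 122.77777777777777
[  6.66666667   6.33333333  12.16666667  16.33333333 730.33333333] 145.22222222222223
[[ 31.1 491.2 225.3 -25.6]
 [ 31.1 491.2 225.3 -25.5]
 [ 31.3 492.  224.6 -25.9]
 [ 31.3 491.8 224.9 -23.1]]
[[ 53.6 491.8 226.4 -21.9]
 [ 53.6 492.  226.3 -20.2]
 [ 53.8 492.6 226.2 -21. ]
 [ 53.8 491.9 226.5 -21.1]]
t 0.4 tcp [0.2664 0.6201 0.2264] zhead -113.2 tilt 0.02 open 0.0877 F [-0.2  0.1 -0.3] -> d [106.5 362.  273.7] turn 7.751301897741541
```

Request:
arm_command(commands=[5, 45, 34, 1, 100, 5, 45, 34, 1, 100, 5, 45, 34, 1, 100, 5, 45, 34, 0, 100, 5, 45, 34, 0, 100])

```text
clock: 1.02
tool_pos: [0.4001, 0.3674, 0.2002]
orientation: [150.3, 89.9, 34.3]
force: [1.4, 0.7, -0.0]
opening: 0.0877
```

```bash
python3 -c "
from h import *
togo([.4915,.226,.11],64)"
```

```text
t 1.02 tcp [0.4001 0.3674 0.2002] zhead -116.0 tilt 0.07 open 0.0877 F [ 1.4  0.7 -0. ] -> d [ 90.2 144.1  87. ] turn -0.025428634561194485
```

Request:
arm_command(commands=[18, 48, 29, 0, 100, 22, 48, 29, 0, 100, 22, 46, 28, 0, 100, 10, 2, 1, 0, 100, 0, 0, 0, 0, 100])

```text
clock: 1.65
tool_pos: [0.4952, 0.2188, 0.1279]
orientation: [162.2, 89.7, 46.0]
force: [-0.3, 0.6, 0.8]
opening: 0.0877
```

```bash
python3 -c "
from h import *
togo([.4915,.226,.05],64)
t=snapshot('top');s=snapshot('scene')
im=np.hstack([crop(t,195,165,65,60,6),crop(s,375,165,65,60,6)])
cv2.imwrite('pics/c3.png',im)"
```

```text
t 1.65 tcp [0.4952 0.2188 0.1279] zhead -116.2 tilt 0.3 open 0.0877 F [-0.3  0.6  0.8] -> d [77.9 -6.6 -4.5] turn -0.23979737548961566
```

View pics/c3.png

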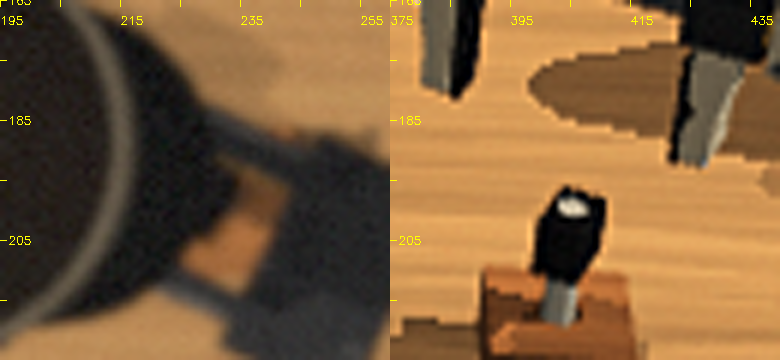

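The scene view shows the hub at (407,203) between the open fingers, so I'll descend.

Request:
arm_command(commands=[20, -6, -4, 0, 100, 30, 0, 0, 0, 100, 22, 0, 0, 0, 100, 5, 0, 0, 0, 100, 0, 0, 0, 0, 100])

```text
clock: 2.38
tool_pos: [0.4927, 0.2353, 0.0553]
orientation: [158.1, 89.0, 42.5]
force: [0.2, -0.4, 0.6]
opening: 0.0881
```

```bash
python3 -c "
from h import *
togo([.4915,.226,.05],64)"
```

```text
t 2.38 tcp [0.4927 0.2353 0.0553] zhead -115.6 tilt 0.96 open 0.0881 F [ 0.2 -0.4  0.6] -> d [5.2 2.9 9. ] turn 0.4392856024036291
```

Request:
arm_command(commands=[4, 3, 8, 0, 100, 0, 0, 0, 0, 100, 0, 0, 0, 0, 100])

```text
clock: 2.75
tool_pos: [0.4929, 0.2275, 0.0533]
orientation: [157.9, 88.8, 42.4]
force: [0.0, -0.2, -0.4]
opening: 0.0876
```

```bash
python3 -c "
from h import *
togo([.4915,.226,.05],64)"
```

```text
t 2.75 tcp [0.4929 0.2275 0.0533] zhead -115.5 tilt 1.18 open 0.0876 F [ 0.  -0.2 -0.4] -> d [ 3.3 -0.6  2. ] turn 0.4872297625781812
```

Request:
arm_command(commands=[4, -1, 2, 0, 100, 0, 0, 0, 0, 0, 0, 0, 0, 0, 0, 0, 0, 0, 0, 0, 0, 0, 0, 0, 0])

```text
clock: 3.38
tool_pos: [0.4913, 0.2261, 0.0493]
orientation: [157.9, 88.8, 42.4]
force: [-0.4, -1.2, 0.3]
opening: 0.0534
```

Request:
arm_command(commands=[0, 0, 0, 0, 0, 0, 0, 0, 0, 0, 0, 0, 0, 0, 0, 0, 0, 0, 0, 0])

```text
clock: 3.88
tool_pos: [0.4913, 0.2261, 0.0493]
orientation: [157.8, 88.8, 42.3]
force: [0.3, 0.2, 0.2]
opening: 0.0196
```

```bash
python3 -c "
from h import *
R=togo([.4915,.226,.05],64);print(R.round(4))"
```

```text
t 3.88 tcp [0.4913 0.2261 0.0493] zhead -115.5 tilt 1.21 open 0.0196 F [0.3 0.2 0.2] -> d [-0.7  0.2  0. ] turn 0.47083710252923083
[[ 0.0156  0.9023 -0.4309]
 [ 0.0142 -0.4311 -0.9022]
 [-0.9998  0.008  -0.0196]]
```

Request:
arm_command(commands=[-10, 0, 0, 0, 0, -25, 0, 0, 0, 0, -25, 0, 0, 0, 0, -10, 0, 0, -8, 0, 0, 0, 0, -8, 0])

```text
clock: 4.5
tool_pos: [0.4906, 0.2254, 0.1243]
orientation: [140.9, 88.7, 41.8]
force: [-0.8, 0.2, -0.2]
opening: 0.0196
```

```bash
python3 -c "
from h import *
R=togo([.5356,-.0415,.12],113.5)"
```

```text
t 4.5 tcp [0.4906 0.2254 0.1243] zhead -99.1 tilt 1.3 open 0.0196 F [-0.8  0.2 -0.2] -> d [  1.   86.6 256.5] turn -32.59323279442452
```

Request:
arm_command(commands=[0, 0, 0, -9, 0, 0, 0, 0, -9, 0, 0, 0, 0, -9, 0, 0, 0, 0, -5, 0, 0, 0, 0, 0, 0])

```text
clock: 5.12
tool_pos: [0.4907, 0.2255, 0.1282]
orientation: [108.0, 88.5, 42.0]
force: [0.4, -0.9, -0.5]
opening: 0.0198
```

```bash
python3 -c "
from h import *
R=togo([.5356,-.0415,.12],113.5);print(R.round(4))"
```

```text
t 5.12 tcp [0.4907 0.2255 0.1282] zhead -66.0 tilt 1.49 open 0.0198 F [ 0.4 -0.9 -0.5] -> d [  4.5 -67.7 262.2] turn 0.5144574281144969
[[ 0.0193  0.9132  0.407 ]
 [ 0.0174  0.4067 -0.9134]
 [-0.9997  0.0247 -0.008 ]]
```

Request:
arm_command(commands=[0, -8, 30, 0, 0, 1, -14, 52, 0, 0, 1, -14, 54, 0, 0, 1, -14, 54, 0, 0, 1, -12, 40, 0, 0])

```text
clock: 5.75
tool_pos: [0.5287, -0.013, 0.1232]
orientation: [106.2, 88.3, 39.9]
force: [0.9, -0.7, -0.8]
opening: 0.0194
```

Request:
arm_command(commands=[0, -3, 12, 0, 0, 0, 0, 0, 0, 0, 0, 0, 0, 0, 0])

```text
clock: 6.12
tool_pos: [0.5307, -0.0274, 0.1235]
orientation: [106.4, 88.3, 39.6]
force: [0.6, 1.2, -1.2]
opening: 0.02
```

```bash
python3 -c "
from h import *
R=togo([.5356,-.0415,.12],113.5);print(R.round(4))"
```

```text
t 6.12 tcp [ 0.5307 -0.0274  0.1235] zhead -66.8 tilt 1.71 open 0.02 F [ 0.6  1.2 -1.2] -> d [ 3.4 -1.2 14.9] turn -0.29411426049830425
[[ 0.0231  0.9188  0.394 ]
 [ 0.019   0.3937 -0.9191]
 [-0.9996  0.0287 -0.0084]]
```

Request:
arm_command(commands=[10, -2, 14, 0, 0, 12, 0, 0, 0, 0, 0, 0, 0, 0, 0, 0, 0, 0, 0, 0])

```text
clock: 6.62
tool_pos: [0.5351, -0.039, 0.0997]
orientation: [107.2, 88.3, 40.5]
force: [0.5, -0.0, -1.2]
opening: 0.0201
```

```bash
python3 -c "
from h import *
R=togo([.5346,-.0424,.057],113.5)
s=snapshot('scene');t=snapshot('top')
im=np.hstack([crop(s,255,190,75,80,6),crop(t,300,130,65,80,5)[:480] if 0 else cv2.resize(crop(t,300,120,58,80,6),(348,480))])
cv2.imwrite('pics/c4.png',im)"
```

```text
t 6.62 tcp [ 0.5351 -0.039   0.0997] zhead -66.6 tilt 1.68 open 0.0201 F [ 0.5 -0.  -1.2] -> d [42.6 -2.9  3.3] turn -0.12770965871249018
```

View pics/c4.png

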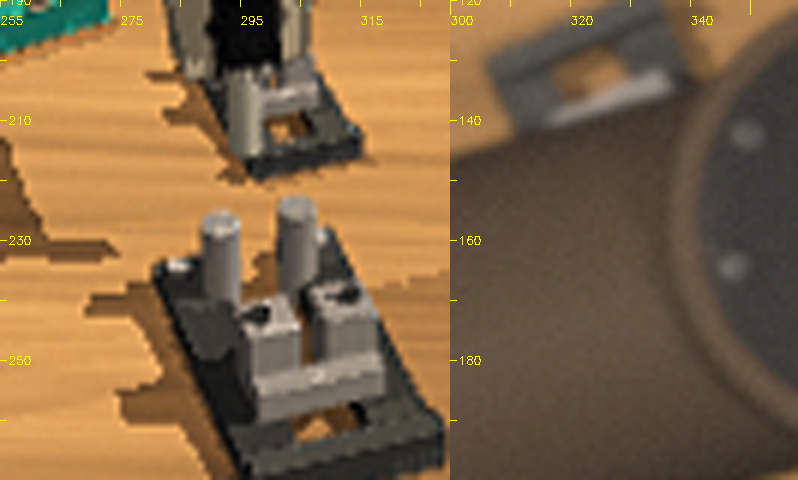

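The stem hangs in front of the gauge, its centreline at scene column about 295.4, rows 200–215. Next I'll compute its lateral offset from the measured pin line.

```bash
python3 -c "
from h import *
s=snapshot('scene')
def col(u,X,Z):  # world y whose projection has column u
    ys=np.linspace(-.1,.05,1501);P=np.c_[np.full(1501,X),ys,np.full(1501,Z)];return ys[np.abs(proj(s,P)[:,0]-u).argmin()]
g=cv2.cvtColor(s['frame'],6).astype(int)
for r in (204,207,210): print(r,g[r,288:302], s['frame'][r,288:302,0])
for r in (232,235): print(r,g[r,284:312])
for u in(294.9,295.4,295.9): print(u,col(u,.536,.065))
y=np.radians(23.5); gx=np.array([np.cos(y),np.sin(y)])
pins=np.array([.5631,-.0295])
print('line y at x=.536', pins[1]-(pins[0]-.536)*np.tan(y))
for p in ((.5569,-.0149),(.5694,-.044)): print(proj(s,[[*p,.03],[*p,.046],[*p,.04]]))
print(proj(s,[[.536,-.0394,.065],[.536,-.0394,.0554]]))
"
```

```text
204 [ 72  38  74  74  49  90  93 114 141 170 132  82 112  79] [ 38  36  67  66  42  75  79  94 119 145 117  76  75  70]
207 [106 114  33  32  50  86  96 108 137 160 155 110 106 109] [ 54  57  23  31  47  73  82  91 115 135 135  99  96  99]
210 [ 81  86  90  63  27  85  92 104 135 164 108  49  71  74] [ 42  45  43  34  26  72  77  87 114 139  94  24  31  33]
232 [162 157 111 107  82  65  75  86  95 115 133 166 171 160  85  82  91  41
  71  77  87 103 132 127  68  70  69  60]
235 [ 81  79  38  32  38  72  76  84  95 117 134 159 177 171  97  91  94  75
  71  80  89 108 134 116  57  54  50  52]
294.9 -0.03869999999999999
295.4 -0.03749999999999999
295.9 -0.0363
line y at x=.536 -0.041283415361441304
[[304.23433656 228.69307258]
 [304.15416809 223.48694034]
 [304.18439409 225.44981338]]
[[291.61999019 231.50483061]
 [291.42849646 226.27782785]
 [291.50069892 228.24866226]]
[[294.60748215 211.44261703]
 [294.70470066 214.62037993]]
```

Request:
arm_command(commands=[8, -2, 3.7, 0, 0, 16, 0, 0, 0, 0, 14, 0, 0, 0, 0, 4, 0, 0, 0, 0, 0, 0, 0, 0, 0])

```text
clock: 7.4
tool_pos: [0.536, -0.043, 0.0562]
orientation: [105.7, 88.2, 39.1]
force: [-0.3, 0.6, -0.1]
opening: 0.0198
```

```bash
cat >> h.py <<'E'
def gframe():
    o,R=tool(); y=np.radians(23.5); G=np.array([[np.cos(y),np.sin(y)],[-np.sin(y),np.cos(y)]])
    p=o["tool_pos"]; f=p+R[:,0]*.0443
    Fg=G@o["force"][:2]
    print("t",round(o["clock"],2),"TCP gauge mm",(G@(p[:2]-[.5631,-.0295])*1e3).round(1),"foot",(G@(f[:2]-[.5631,-.0295])*1e3).round(1),"z",p[2].round(4),"footz",f[2].round(4),"Fg",Fg.round(1),"Fz",o["force"][2].round(1),"M",o["moment"].round(2),"head",np.degrees(np.arctan2(R[1,1],R[0,1])).round(1),"tilt vec in gauge",(G@R[:2,0]).round(4))
E
python3 -c "
from h import *
gframe()
s=snapshot('scene');g=cv2.cvtColor(s['frame'],6).astype(int)
cv2.imwrite('pics/c5.png',crop(s,265,195,60,60,10))
"
```

```text
t 7.4 TCP gauge mm [-30.2  -1.6] foot [-28.9  -1.2] z 0.0562 footz 0.0119 Fg [-0.   0.6] Fz -0.1 M [-0.18  0.1   0.01] head 23.4 tilt vec in gauge [0.0298 0.0083]
```

View pics/c5.png

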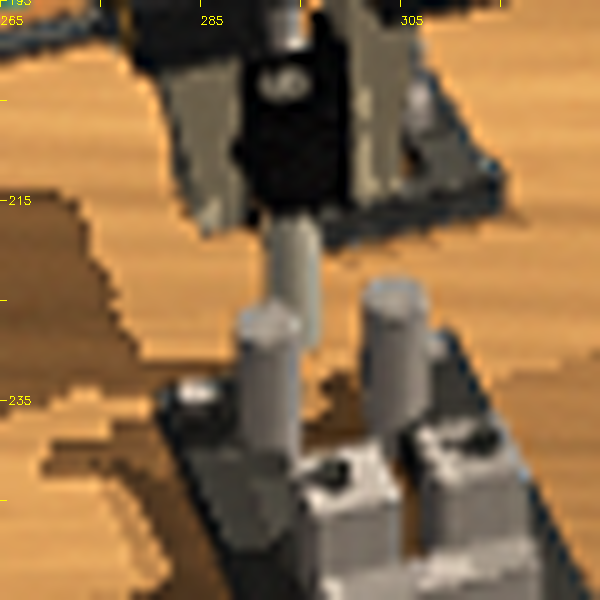

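```bash
python3 -c "
from h import *
s=snapshot('scene')
y=np.radians(23.5)
for X in(.535,.537,.539):
  for z,u in((.045,294.0),(.03,294.2)):
    ys=np.linspace(-.1,.05,3001);P=np.c_[np.full(3001,X),ys,np.full(3001,z)];q=proj(s,P);i=np.abs(q[:,0]-u).argmin()
    d=np.array([X-.5631,ys[i]+.0295]); print(X,z,ys[i].round(4),'row',q[i,1].round(1),'lat mm',(-np.sin(y)*d[0]+np.cos(y)*d[1])*1e3)
"
```

```text
0.535 0.045 -0.0414 row 217.7 lat mm 0.24598094789719457
0.535 0.03 -0.0414 row 222.6 lat mm 0.33768695533570314
0.537 0.045 -0.0412 row 218.2 lat mm -0.36810517507627344
0.537 0.03 -0.0411 row 223.1 lat mm -0.27639916763775796
0.539 0.045 -0.041 row 218.8 lat mm -0.9821912980497431
0.539 0.03 -0.0409 row 223.6 lat mm -0.8904852906112277
```

Request:
arm_command(commands=[0, 5, -0.3, 0, 0, 0, 5, 0, 0, 0, 0, 5, 0, 0, 0, 0, 3, 0, 0, 0, 0, 1, 0, 0, 0])

```text
clock: 8.12
tool_pos: [0.556, -0.0342, 0.0586]
orientation: [103.1, 88.1, 36.5]
force: [-0.1, 0.1, -0.7]
opening: 0.02
```

```bash
python3 -c "
from h import *
gframe()"
```

```text
t 8.12 TCP gauge mm [-8.4 -1.5] foot [-6.9 -1.1] z 0.0586 footz 0.0143 Fg [-0.1  0.2] Fz -0.7 M [-0.14  0.08  0.03] head 23.4 tilt vec in gauge [0.0332 0.0076]
```

Request:
arm_command(commands=[0.5, 1.5, 0, 0, 0, 0, 1.5, 0, 0, 0, 0, 1, 0, 0, 0])

```text
clock: 8.5
tool_pos: [0.5596, -0.0325, 0.0581]
orientation: [103.5, 88.1, 36.8]
force: [-0.4, -0.6, -0.6]
opening: 0.02
```

```bash
python3 -c "
from h import *
gframe()"
```

```text
t 8.5 TCP gauge mm [-4.4 -1.4] foot [-2.9 -1.1] z 0.0581 footz 0.0138 Fg [-0.6 -0.4] Fz -0.6 M [-0.18  0.07 -0.02] head 23.4 tilt vec in gauge [0.0327 0.0078]
```

Request:
arm_command(commands=[0, 1.5, 0, 0, 0, 0, 1.5, 0, 0, 0, 0, 1, 0, 0, 0])

```text
clock: 8.88
tool_pos: [0.5635, -0.0309, 0.0582]
orientation: [103.5, 88.1, 36.8]
force: [0.0, -1.1, -0.9]
opening: 0.0199
```

```bash
python3 -c "
from h import *
gframe()"
```

```text
t 8.88 TCP gauge mm [-0.2 -1.4] foot [ 1.3 -1.1] z 0.0582 footz 0.014 Fg [-0.4 -1. ] Fz -0.9 M [-0.2   0.03  0.04] head 23.4 tilt vec in gauge [0.0328 0.0078]
```

Request:
arm_command(commands=[0, 2, 0, 0, 0, 0, 2, 0, 0, 0, 0, 2, 0, 0, 0, 0, 2, 0, 0, 0, 0, 1, 0, 0, 0])

```text
clock: 9.5
tool_pos: [0.5724, -0.027, 0.0585]
orientation: [103.4, 88.1, 36.8]
force: [0.3, 0.2, -0.5]
opening: 0.0198
```

```bash
python3 -c "
from h import *
gframe()"
```

```text
t 9.5 TCP gauge mm [ 9.5 -1.5] foot [11.  -1.1] z 0.0585 footz 0.0143 Fg [0.4 0.1] Fz -0.5 M [-0.2   0.06 -0.08] head 23.4 tilt vec in gauge [0.0327 0.0078]
```

Request:
arm_command(commands=[0.5, 2.5, 0, 0, 0, 0, 2.5, 0, 0, 0, 0, 2.5, 0, 0, 0, 0, 2, 0, 0, 0, 0, 1, 0, 0, 0])

```text
clock: 10.12
tool_pos: [0.5828, -0.0225, 0.0583]
orientation: [103.5, 88.1, 36.9]
force: [0.3, 0.2, -0.7]
opening: 0.0199
```

Request:
arm_command(commands=[0, 1, 0, 0, 0, 0, 1, 0, 0, 0, 0, 1, 0, 0, 0, 0, 1, 0, 0, 0, 0, 1, 0, 0, 0])

```text
clock: 10.75
tool_pos: [0.5876, -0.0205, 0.0585]
orientation: [103.5, 88.1, 36.9]
force: [0.5, -0.3, 0.2]
opening: 0.0197
```

```bash
python3 -c "
from h import *
gframe()"
```

```text
t 10.75 TCP gauge mm [26.  -1.5] foot [27.5 -1.1] z 0.0585 footz 0.0142 Fg [ 0.4 -0.4] Fz 0.2 M [-0.12  0.07  0.05] head 23.4 tilt vec in gauge [0.0327 0.0078]
```

Request:
arm_command(commands=[0, 1, 0, 0, 0, 0, 1, 0, 0, 0, 0, 1, 0, 0, 0, 0, 1, 0, 0, 0, 0, 1, 0, 0, 0])

```text
clock: 11.38
tool_pos: [0.5924, -0.0184, 0.0586]
orientation: [103.6, 88.1, 37.0]
force: [0.4, 0.7, -0.4]
opening: 0.02
```

Request:
arm_command(commands=[0, 1, 0, 0, 0, 0, 1, 0, 0, 0, 0, 1, 0, 0, 0, 0, 1, 0, 0, 0])

```text
clock: 11.88
tool_pos: [0.5964, -0.0167, 0.0588]
orientation: [103.6, 88.1, 36.9]
force: [-0.0, -0.3, -0.8]
opening: 0.0201
```

```bash
python3 -c "
from h import *
gframe()"
```

```text
t 11.88 TCP gauge mm [35.6 -1.5] foot [37.1 -1.2] z 0.0588 footz 0.0145 Fg [-0.2 -0.2] Fz -0.8 M [-0.11  0.09  0.05] head 23.4 tilt vec in gauge [0.0326 0.0078]
```

Close to the expected stop, so 0.5 mm steps from here.

Request:
arm_command(commands=[0, 0.7, 0, 0, 0, 0, 0.6, 0, 0, 0, 0, 0.6, 0, 0, 0, 0, 0.6, 0, 0, 0])

```text
clock: 12.38
tool_pos: [0.5988, -0.0156, 0.0589]
orientation: [103.6, 88.1, 37.0]
force: [0.3, -0.3, -1.1]
opening: 0.02
```

Request:
arm_command(commands=[0, 0.6, 0, 0, 0, 0, 0.6, 0, 0, 0, 0, 0.6, 0, 0, 0])

```text
clock: 12.75
tool_pos: [0.6006, -0.0149, 0.0589]
orientation: [103.6, 88.1, 37.0]
force: [-0.0, -0.3, -0.3]
opening: 0.0199
```

Request:
arm_command(commands=[0, 0.6, 0, 0, 0, 0, 0.6, 0, 0, 0, 0, 0.6, 0, 0, 0])

```text
clock: 13.12
tool_pos: [0.6024, -0.0141, 0.059]
orientation: [103.6, 88.1, 37.0]
force: [0.3, -0.7, -1.0]
opening: 0.0199
```

```bash
python3 -c "
from h import *
gframe()"
```

```text
t 13.12 TCP gauge mm [42.2 -1.5] foot [43.6 -1.2] z 0.059 footz 0.0147 Fg [-0.1 -0.8] Fz -1.0 M [-0.15  0.03 -0.04] head 23.4 tilt vec in gauge [0.0326 0.0078]
```

Request:
arm_command(commands=[0, 0.6, 0, 0, 0, 0, 0.6, 0, 0, 0, 0, 0.6, 0, 0, 0])

```text
clock: 13.5
tool_pos: [0.604, -0.0134, 0.059]
orientation: [103.8, 88.1, 37.1]
force: [-0.0, -0.7, -1.7]
opening: 0.0197
```

Request:
arm_command(commands=[0, 0.6, 0, 0, 0, 0, 0.6, 0, 0, 0, 0, 0.6, 0, 0, 0])

```text
clock: 13.88
tool_pos: [0.6045, -0.0132, 0.0587]
orientation: [105.2, 88.2, 38.6]
force: [-0.8, -3.1, -1.3]
opening: 0.0198
```

```bash
python3 -c "
from h import *
gframe()"
```

```text
t 13.88 TCP gauge mm [44.5 -1.6] foot [45.8 -1.2] z 0.0587 footz 0.0144 Fg [-2.  -2.5] Fz -1.3 M [-1.01  0.31 -0.01] head 23.4 tilt vec in gauge [0.0297 0.008 ]
```

Request:
arm_command(commands=[0, 1, 0.4, 0, 0, 0, 1, 0.4, 0, 0])

```text
clock: 14.12
tool_pos: [0.6051, -0.0134, 0.0584]
orientation: [108.6, 88.4, 42.0]
force: [-5.5, 0.9, 3.1]
opening: 0.0201
```

```bash
python3 -c "
from h import *
gframe()"
```

```text
t 14.12 TCP gauge mm [45. -2.] foot [46.2 -1.6] z 0.0584 footz 0.0141 Fg [-4.7  3. ] Fz 3.1 M [0.12 2.32 0.03] head 23.3 tilt vec in gauge [0.0268 0.0089]
```

Request:
arm_command(commands=[0, 1.4, -0.2, 0, 0, 0, 1.6, 0, 0, 0])

```text
clock: 14.38
tool_pos: [0.6054, -0.0132, 0.0582]
orientation: [113.7, 88.6, 47.0]
force: [-6.2, -3.3, 4.3]
opening: 0.0197
```

```bash
python3 -c "
from h import *
gframe()"
```

```text
t 14.38 TCP gauge mm [45.3 -1.9] foot [46.3 -1.5] z 0.0582 footz 0.0139 Fg [-7.1 -0.6] Fz 4.3 M [-1.31  2.55  0.04] head 23.3 tilt vec in gauge [0.0217 0.0094]
```

Request:
arm_command(commands=[0, 2, 0, 0, 0, 0, 2, 0, 0, 0])

```text
clock: 14.62
tool_pos: [0.6056, -0.0131, 0.058]
orientation: [124.9, 89.0, 58.2]
force: [-8.1, -3.3, 5.7]
opening: 0.0199
```

```bash
python3 -c "
from h import *
gframe()"
```

```text
t 14.62 TCP gauge mm [45.6 -1.9] foot [46.2 -1.4] z 0.058 footz 0.0137 Fg [-8.7  0.2] Fz 5.7 M [-1.16  2.93  0.08] head 23.3 tilt vec in gauge [0.0147 0.0101]
```

Request:
arm_command(commands=[-0.2, 2.1, 0, 0, 0, -0.2, 2.1, 0, 0, 0, -0.2, 2.1, 0, 0, 0])

```text
clock: 15.0
tool_pos: [0.6059, -0.013, 0.0579]
orientation: [163.7, 89.3, 97.0]
force: [-7.7, -2.9, 4.8]
opening: 0.0197
```

```bash
python3 -c "
from h import *
gframe()"
```

```text
t 15.0 TCP gauge mm [45.8 -1.9] foot [46.  -1.4] z 0.0579 footz 0.0136 Fg [-8.2  0.4] Fz 4.8 M [-1.29  2.84  0.06] head 23.2 tilt vec in gauge [0.0034 0.0115]
```

Request:
arm_command(commands=[-0.2, 2.4, 0, 0, 0, -0.2, 2.4, 0, 0, 0, -0.2, 2.4, 0, 0, 0])

```text
clock: 15.38
tool_pos: [0.6062, -0.0128, 0.0577]
orientation: [-143.8, 89.1, 149.4]
force: [-7.9, -2.2, 4.5]
opening: 0.0196
```

Request:
arm_command(commands=[-0.2, 2.4, 0, 0, 0, -0.2, 2.4, 0, 0, 0, -0.2, 2.4, 0, 0, 0])

```text
clock: 15.75
tool_pos: [0.6065, -0.0127, 0.0576]
orientation: [-122.7, 88.5, 170.4]
force: [-7.8, -2.8, 5.9]
opening: 0.0205
```

```bash
python3 -c "
from h import *
gframe()"
```

```text
t 15.75 TCP gauge mm [46.5 -1.9] foot [45.5 -1.3] z 0.0576 footz 0.0133 Fg [-8.3  0.6] Fz 5.9 M [-1.24  3.13  0.03] head 23.1 tilt vec in gauge [-0.0223  0.0146]
```

Request:
arm_command(commands=[0, -2, 0, 0, 0, 0, -2, 0, 0, 0, 0, 0, 0, 0, 0, -10, 0, 0, 0, 0, -20, 0, 0, 0, 0])

```text
clock: 16.38
tool_pos: [0.6051, -0.0137, 0.0881]
orientation: [-125.2, 88.6, 167.9]
force: [0.4, 0.0, -0.7]
opening: 0.02
```

Request:
arm_command(commands=[-20, 0, 0, 0, 0, -12, 0, 0, 0, 0, -4, 0, 0, 0, 0, 0, 0, 0, 0, 0])

```text
clock: 16.88
tool_pos: [0.6078, -0.0134, 0.1283]
orientation: [-131.2, 88.8, 161.9]
force: [-0.6, 0.2, -0.7]
opening: 0.0197
```

```bash
python3 -c "
from h import *
gframe(); R=togo([.5005,-.258,.125]);print(R.round(4))"
```

```text
t 16.88 TCP gauge mm [47.4 -3. ] foot [46.7 -2.4] z 0.1283 footz 0.084 Fg [-0.4  0.5] Fz -0.7 M [ 0.   -0.09 -0.04] head 23.2 tilt vec in gauge [-0.015   0.0133]
t 16.88 tcp [ 0.6078 -0.0134  0.1283] zhead -66.9 tilt 1.15 open 0.0197 F [-0.6  0.2 -0.7] -> d [   3.9 -194.7  182.8] turn None
[[-0.0191  0.9194  0.3929]
 [ 0.0062  0.3931 -0.9195]
 [-0.9998 -0.0151 -0.0132]]
```

Request:
arm_command(commands=[0, -24, 23, 0, 0, 0, -36, 34, 0, 0, 0, -38, 36, 0, 0, 0, -38, 36, 0, 0, 0, -32, 30, 0, 0])

```text
clock: 17.5
tool_pos: [0.5131, -0.2285, 0.1249]
orientation: [-128.1, 88.6, 165.4]
force: [0.1, -0.1, -0.8]
opening: 0.0197
```

Request:
arm_command(commands=[0, -12, 11, 0, 0, 0, -2, 2, 0, 0, 0, 0, 0, 0, 0])

```text
clock: 17.88
tool_pos: [0.5034, -0.248, 0.1234]
orientation: [-128.0, 88.4, 165.3]
force: [0.7, 1.0, -0.9]
opening: 0.0199
```

```bash
python3 -c "
from h import *
R=togo([.5005,-.258,.115]);print(R.round(4))"
```

```text
t 17.88 tcp [ 0.5034 -0.248   0.1234] zhead -66.8 tilt 1.58 open 0.0199 F [ 0.7  1.  -0.9] -> d [ 8.4 -6.4  8.2] turn None
[[-0.0267  0.9185  0.3944]
 [ 0.007   0.3947 -0.9188]
 [-0.9996 -0.0218 -0.017 ]]
```

Request:
arm_command(commands=[8, -5, 8, 0, 0, 14, 0, 0, 0, 0, 12, 0, 0, 0, 0, 3, 0, 0, 0, 0, 0, 0, 0, 0, 0])

```text
clock: 18.5
tool_pos: [0.5015, -0.2553, 0.0824]
orientation: [-127.9, 88.3, 165.5]
force: [0.4, -0.0, -0.5]
opening: 0.0199
```

```bash
python3 -c "
from h import *
R=togo([.5015,-.2585,.05]);print(R[:,0].round(4))
s=snapshot('scene');t=snapshot('top')
cv2.imwrite('pics/c6.png',np.hstack([crop(s,180,170,65,60,8),cv2.resize(crop(t,410,160,45,80,6),(270,480))]))
o,R=tool();f=o['tool_pos']+R[:,0]*.0443;print('foot est',f.round(4),proj(s,[f,[.5005,-.258,.03]]).round(1))"
```

```text
t 18.5 tcp [ 0.5015 -0.2553  0.0824] zhead -66.6 tilt 1.69 open 0.0199 F [ 0.4 -0.  -0.5] -> d [32.4 -0.5  3.6] turn None
[-0.0286  0.0074 -0.9996]
foot est [ 0.5005 -0.255   0.0386] [[210.7 207.9]
 [210.  210.6]]
```

View pics/c6.png

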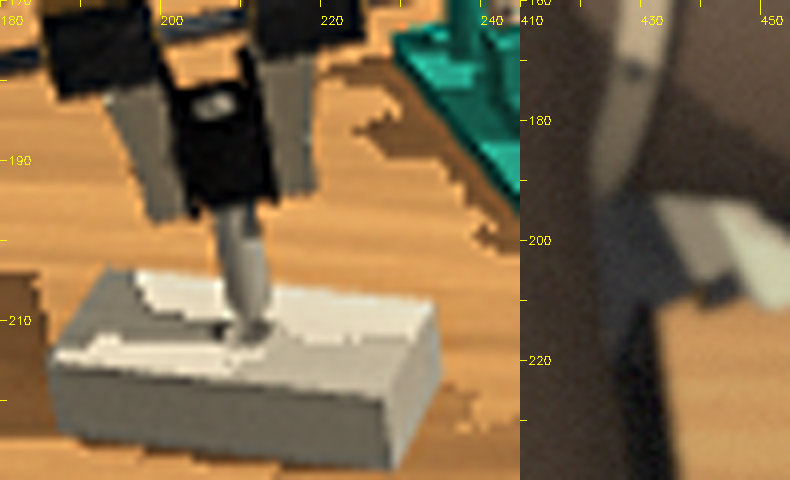

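The stem's foot is at scene column 210.8 against the hole at 210.0, which matches the kinematics. I'll correct about 3 mm sideways, then descend gently.

Request:
arm_command(commands=[0, 0.3, 3.8, 0, 0, 0, 0, 0, 0, 0, 4, 0, 0, 0, 0])

```text
clock: 18.98
tool_pos: [0.5045, -0.2592, 0.08]
orientation: [-128.6, 88.5, 164.8]
force: [-0.6, 0.5, -1.3]
opening: 0.0199
```

```bash
python3 -c "
from h import *
R=togo([.5005,-.258,.0493]);o,R=tool();f=o['tool_pos']+R[:,0]*.0443;print('foot est',f.round(4),R[:,0].round(4))"
```

```text
t 18.98 tcp [ 0.5045 -0.2592  0.08  ] zhead -66.6 tilt 1.49 open 0.0199 F [-0.6  0.5 -1.3] -> d [30.8 -2.6 -2.2] turn None
foot est [ 0.5034 -0.2589  0.0357] [-0.0251  0.0068 -0.9997]
```

Request:
arm_command(commands=[1, -1.6, -1.4, 0, 0, 3, 0, 0, 0, 0, 3, 0, 0, 0, 0])

```text
clock: 19.35
tool_pos: [0.5018, -0.2584, 0.0725]
orientation: [-128.7, 88.5, 164.8]
force: [0.4, 0.3, -0.6]
opening: 0.02
```

```bash
python3 -c "
from h import *
R=togo([.5005,-.258,.0493]);o,R=tool();f=o['tool_pos']+R[:,0]*.0443;print('foot est',f.round(4),R[:,0].round(4))"
```

```text
t 19.35 tcp [ 0.5018 -0.2584  0.0725] zhead -66.6 tilt 1.51 open 0.02 F [ 0.4  0.3 -0.6] -> d [23.2 -0.6 -0.5] turn None
foot est [ 0.5007 -0.2581  0.0282] [-0.0254  0.0069 -0.9997]
```

Request:
arm_command(commands=[4, 0.1, 0, 0, 0, 4, 0.1, 0, 0, 0, 4, 0.1, 0, 0, 0, 3, 0.1, 0, 0, 0])

```text
clock: 19.85
tool_pos: [0.5017, -0.258, 0.0561]
orientation: [-128.6, 88.5, 164.9]
force: [0.2, -0.3, -0.3]
opening: 0.0195
```

```bash
python3 -c "
from h import *
R=togo([.5005,-.258,.0493]);o,R=tool();f=o['tool_pos']+R[:,0]*.0443;print('foot est',f.round(4),R[:,0].round(4))"
```

```text
t 19.85 tcp [ 0.5017 -0.258   0.0561] zhead -66.6 tilt 1.54 open 0.0195 F [ 0.2 -0.3 -0.3] -> d [ 6.8 -1.  -0.4] turn None
foot est [ 0.5006 -0.2577  0.0118] [-0.0259  0.007  -0.9996]
```

Request:
arm_command(commands=[2, 0, 0, 0, 0, 2, 0, 0, 0, 0, 1, 0, 0, 0, 0])

```text
clock: 20.23
tool_pos: [0.5015, -0.258, 0.0506]
orientation: [-128.5, 88.5, 165.0]
force: [0.4, -0.1, -1.1]
opening: 0.0196
```

Request:
arm_command(commands=[1, 0, 0, 0, 0, 0.5, 0, 0, 0, 0])

```text
clock: 20.48
tool_pos: [0.5016, -0.2581, 0.0493]
orientation: [-128.3, 88.5, 165.1]
force: [-1.6, 0.6, 3.2]
opening: 0.0197
```

The shaft is home: the floor was felt at TCP z 49.3 mm, the same height as in the stand. Releasing now.

Request:
arm_command(commands=[0, 0, 0, 0, 60, 0, 0, 0, 0, 100, 0, 0, 0, 0, 100, 0, 0, 0, 0, 100, 0, 0, 0, 0, 100])

```text
clock: 21.1
tool_pos: [0.5019, -0.2582, 0.0496]
orientation: [-128.3, 88.5, 165.1]
force: [0.4, 0.1, 0.2]
opening: 0.0638
```

Request:
arm_command(commands=[0, 0, 0, 0, 100, -8, 0, 0, 0, 100, -20, 0, 0, 0, 100, -30, 0, 0, 0, 100, -30, 0, 0, 0, 100])

```text
clock: 21.72
tool_pos: [0.5027, -0.2585, 0.139]
orientation: [-127.4, 88.2, 166.0]
force: [0.6, 0.9, 0.3]
opening: 0.088
```

Request:
arm_command(commands=[-40, 0, 0, 0, 100, -30, 0, 0, 0, 100, 0, 0, 0, 0, 100, 0, 0, 0, 0, 100])

```text
clock: 22.22
tool_pos: [0.5057, -0.2593, 0.216]
orientation: [-127.9, 88.6, 165.6]
force: [0.3, -0.2, 0.3]
opening: 0.0877
```

```bash
python3 -c "
from h import *
togo([.5005,-.258,.0493])
s=snapshot('scene')
cv2.imwrite('pics/c7.png',crop(s,175,160,80,65,8))
print(proj(s,[[.5005,-.258,z] for z in(.083,.055,.03)]).round(1))"
```

```text
t 22.23 tcp [ 0.5057 -0.2593  0.216 ] zhead -66.6 tilt 1.4 open 0.0877 F [ 0.3 -0.2  0.3] -> d [166.8  -1.   -0.8] turn None
[[207.1 193.3]
 [208.6 202.5]
 [210.  210.6]]
```

View pics/c7.png

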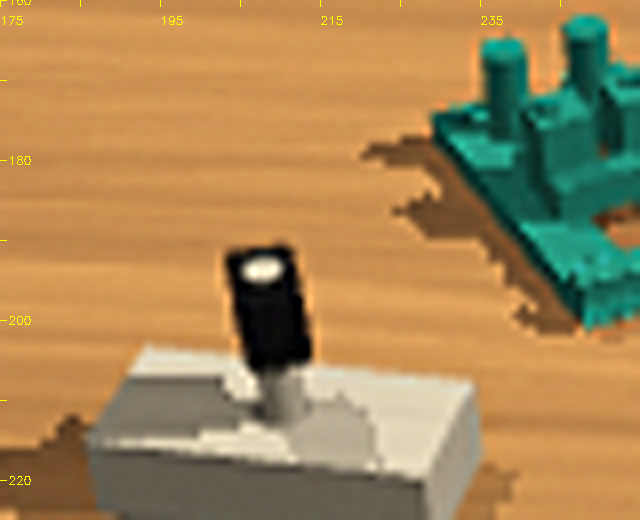

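The hub's top is at scene (207.5,193.4), against (207.1,193.3) predicted for a shaft standing home. It is upright and released, and the gripper is well clear.

```bash
python3 -c "
from plant import *
print(close_job())"
```

```text
the job is handed in; nothing more can be done
None
```

The job is done and handed in at about 22 s of the 59 s allowed. No verdict was reported, so the results below come from my own readings.

- **Go gap:** I took the shaft by its hub out of the wooden stand and brought it to the open front of the large grey gauge. The stem passed between the round pins with its foot about 14 mm above the table and almost no force.
- **No-go gap:** The square jaws stopped the stem about 46 mm behind the go gap. The sideways force was close to zero, so the stem was centred.
- **Push:** I held it there for about 1.1 s. The force along the gauge read 8.2–8.7 N, a little under the 10 N asked for. With the vertical part included it was about 10 N. The highest push I read was 8.7 N along the gauge, well under 15 N.
- **Rack:** I lowered the shaft into the rack hole until it touched the floor, at the same tool height as in the stand, and let go. The last picture shows it upright, its top within half a pixel (about 1.5 mm) of where a shaft fully home should be. The gripper was clear above it, with no force on it.
- **Disagreements:** The tool drifted between 1 and 1.7 degrees off vertical, which did no harm. During the approach, vision and arm position differed by about 1 mm sideways at the stem.
- **Not checked:** I took no final picture of the keys, the spare knob or the screwdriver; no move went near them.

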